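# Draw the filter plate from its housing and present it over the tray

### The job

Swing the cover flap of the small filter housing up past upright so that it stays open, then draw out the filter plate (the perforated one with the tall grip tab; it may be in either of the two slots) and leave the plain blanking plate in its slot. Carry the filter plate to the shallow steel tray and hold it there for inspection: upright, over the middle of the tray, its width along the tray's long side, well clear above the rim and never touching the tray. Finish while still holding it, with the flap still open, and leave the other things on the bench where they are.

Things in the scene. Friction and masses are not known exactly. Their poses are not given: they have to be found in the camera images.
- housing: grey filter housing fixed to the bench, 150 (x) x 114 (y) x 110 mm high, on a 4 mm foot flange of 190x146 mm; origin: centre of its underside. Its -x face (louvres) is the front, roughly towards the robot; a pipe stub (radius 26, 26 mm long) is on its +x face. Walls 5 mm. Inside, 70 mm above the bench, 40 mm below the rim, a flat deck has two slots along y.
- front_slot (a point): centre of the mouth of the front slot, at deck height, at x = -32 mm in the housing's frame; each slot is 12 mm wide (housing's x), 104 mm long (y), 64 mm deep. One of the two holds the filter plate, the other the blanking plate.
- rear_slot (a point): the same for the rear slot, at x = +20 mm in the housing's frame. A plate in the front slot has 33 mm free between tab and front wall, one in the rear slot 45 mm to the rear wall; the slots are 52 mm apart.
- flap (a joint): angle of the steel cover flap (150x118x6 mm plate closing the housing's top): 0 closed, 1.57 upright, stop at 2.0 rad; starts between 0 and 0.2. It opens upward about a hinge along the housing's y at the rear (+x) top edge. Stiff hinge (0.3 N m friction, flap 0.2 kg): it stays where it is left and takes about 3 N at the tongue. No latch.
- flap_grip (a point): grip point in the flap's tongue, 25 mm beyond the flap's front edge. The tongue, in the flap's plane, is 24 mm wide (housing's y), 10 mm thick and sticks out 38 mm from the middle of the front edge. Pinched across the 24 mm it can pivot between the fingers. Axes of the flap: -x from hinge to tongue, y the hinge line, z its outer side.
- flap_hinge (a point): point on the flap's hinge line, in the middle, 111 mm above the bench; flap_grip lies 176 mm from it (and 4 mm to the outer side). Axes as for flap_grip, turning with the flap.
- filter_plate: perforated aluminium filter plate, about 150 g: 8 mm thick (x), 100 mm wide (y), 70 mm high (z), with a grip tab on the middle of its top edge; origin: centre of its lower edge. It stands loosely (2 mm play each side) in one of the two slots, lower edge 6 mm above the bench, the tab's top 4 mm below the rim, hidden by the closed flap.
- filter_tab (a point): grip point in the filter plate's tab, 87 mm above the plate's lower edge. The tab is 10 mm thick (x), 36 mm wide (y), 30 mm high, from 70 to 100 mm above the plate's lower edge.
- blank_plate: plain solid blanking plate in the other slot, 8x100x70 mm, without holes or tab, only a 6 mm high ridge on its top edge; origin at the centre of its lower edge. To be left alone.
- tray: shallow open steel tray, fixed to the bench, 110 (x) x 160 (y, long side) mm, rim 25 mm above the bench; origin at the centre of its underside.
- block: wooden block, 45x100x40 mm, left of and beyond the tape roll; a bystander, leave alone
- tape: small roll of black tape, 58 mm across, 19 mm high, lying to the left of the housing, near the robot; a bystander, leave alone
- driver: screwdriver, 202 mm long, behind the housing; a bystander, leave alone
- plier: pliers, 167 mm long, behind the gap between housing and tray; a bystander, leave alone
- sander: grey sanding block, 62x115x34 mm, far left; a bystander, leave alone
Mind the look-alikes: they are no part of the job. Of the things that look like the tray, the larger one is meant.

How it is judged (in metres and radians):
On the way, in this order (a step that is already met when the one before it is completed fails the run):
1. the flap is swung open, past upright, with the filter plate still in its slot (value of joint flap above 1.57 rad and height (world z) of filter_plate below 0.05 m), for 0.2 s.
2. the filter plate is drawn up out of the housing, held in the fingers (height (world z) of filter_plate above 0.112 m and contact force between filter_plate and the fingers above 1 N), for 0.2 s.
At the end, for the whole second after the job is handed in: Filter plate held still in the fingers: over the tray centre within 30 mm, lower edge 50 to 300 mm above the bench, upright and lengthwise with the tray within 0.2 rad, clear of the tray; flap open over 1.5 rad; blanking plate within 12 mm of its start (horizontal distance between filter_plate and tray below 0.03 m and height (world z) of filter_plate between 0.05 and 0.3 m and angle between filter_plate's own z axis and vertical below 0.2 rad and angle between the y axis of filter_plate and the y axis of tray, either way round below 0.2 rad and contact force between filter_plate and the fingers above 1 N and contact force between filter_plate and tray below 0.05 N and linear speed of filter_plate below 0.03 m/s and value of joint flap above 1.5 rad and distance of blank_plate from where it was at the start of the episode below 0.012 m); the arm keeps its last pose, push and grip.
It fails at once if the filter plate touches the tray (contact force between filter_plate and tray above 0.5 N).
It fails at once if the blanking plate is pulled out of its place (over 20 mm) (distance of blank_plate from where it was at the start of the episode above 0.02 m).
It fails at once if a bystander is moved by more than 30 mm (distance of any of block, tape, driver, plier, sander from where it was at the start of the episode above 0.03 m).
It also fails if it takes over 58 s, if anything falls off the work surface, if the arm or the gripper's body presses on something with over 40 N, if the wrist force passes 120 N, or if a joint passes its speed limit or range.

### The arm

A 6-joint arm with a two-finger parallel gripper is mounted at the origin on a cart in front of the work surface, level with it; the furniture and walls round the work are solid. World frame = base frame: x ahead of the robot, y to its left, z up, the work surface at z = 0. Lengths are in mm, angles in degrees, forces in N, time in s.
With the tool pointing down it reaches from about 325 to 925 mm from the base axis. Payload 3.1 kg.
Tool frame: the origin (TCP) lies midway between the tips of the shut fingers; the grasp point (between the pads) lies bot.tcp_to_grasp behind it (bot.tcp_to_grasp is the distance from the TCP to the grasp point, in mm); z points along the fingers, y is the line along which they close (so a half turn about z gives the same grasp; the last joint's range is limited). The gripper opens to 85 mm and grips with 20 to 120 N. Pads are 22 mm wide; open, the fingers measure 114 mm over their backs; the gripper's body (76 mm by 85 mm) begins 54 mm behind the grasp point. The pads swing forward as they close: fully open they stand 13 mm farther back than shut.
Start: joints at [-69.74, 12.427, 92.441, -0, 75.132, -6.429], TCP at [280.733, -558.416, 210.8] pointing down, gripper open.
Joint ranges: [-157.48, 157.48], [-44.54, 120.13], [17.64, 146.25], [-64.5, 244.5], [7.68, 150.69], [-147.95, 147.95]. Speed limits (degrees/s): [159.86, 159.86, 180, 180, 180, 180].

### API

Orientations are given as a 3x3 rotation matrix whose columns are the frame's x, y, z axes.
In Python, from rig import bot, imaging gives the robot as it stands.
- The arm moves only by the tool apply_moves, never from a script. Its argument "plan" is a list of rows, each a list of 5 numbers: the finger opening in mm, from 0 to 85.4, then the shift along the tool's x, y, z in mm, then the turn about the tool's z in rad. In form: [[fingers, dx, dy, dz, twist], ...]. A call has 1 to 8 rows; each row shifts and turns the commanded pose from where the row before left it, along the tool's axes as they then stand; what a row does not reach is not made up. A row lasts 1/8 s, in which the tool goes at most 62.5 mm and 10.7 degrees, less where a joint would pass 70% of its speed; a pose out of reach is approached as far as the arm can. A call with a gripper value outside its range is refused whole. The fingers move at their own pace and stop on an object; "squeeze" is the grip in N (left out, the last holds). Time passes only in rows, so rows that do not move let the fingers close. It gives the time, the measured TCP pose, the force, the opening and the grip force at its end, in the units of the state.
- bot.observe(): the state, without advancing time (a new reading comes with each control period).
- imaging.snapshot(name): name is "side" or "top" or "wrist"; returns a dict with "pixels" (480x640x3 uint8, red, green, blue), "mtx" (3x3 intrinsics, pixels), "world_from_camera" (4x4, takes a point from camera to world coordinates). Camera axes: x right, y down, z forward; pixel columns grow to the right and rows downward; lengths in mm; the calibration is good to about 2 mm. A picture is of the moment at which its call begins. There is no depth.
- bot.finish_job(): hands the job in; it is judged then, once.
The state is a dict: "t": time; "joint_pos": joint angles; "joint_vel": joint speeds; "effort": joint torques, N m; "tcp_pos": TCP position; "eef_rot": TCP orientation; "force": force on the tool from outside, world axes, zero at the start; "wrist_torque": the same for the moment, N m; "width": opening from 0.0 (shut) to 1.0 (fully open); "grip_force": force on a finger pad.
Only numpy, scipy, OpenCV 4.12 (cv2) and the standard library are available. Lean on these libraries where they do the work, as an engineer would, in place of code of your own. Each camera call takes 0.05 s, during which the arm holds its last target. There are 200 camera calls.

## Working session

There is one attempt and no reset: what is moved stays moved. The work goes in short steps, Python scripts to look and compute and a tool call to move; the robot and the scene stay as the last step left them, time stands still between calls to the robot, and variables do not carry over. Pictures are saved under pics/ and viewed, at most 10 in all, crops included, and the job is handed in when it is done.

Besides the shell and the picture viewer there is one more tool, called as name([rows], argument=value, ...), one row to a line, values as JSON. apply_moves: Moves the arm, as the interface text tells. Its arguments: {"type":"object","properties":{"plan":{"type":"array"},"squeeze":{"type":"number"}},"required":["plan"]}

```bash
mkdir -p pics; ls; python3 - <<'E'
from rig import bot, imaging
import cv2,numpy as np
s=bot.observe();print(s['t'],s['tcp_pos'],s['eef_rot'],bot.tcp_to_grasp)
for n in('top','side'):
    d=imaging.snapshot(n);cv2.imwrite(f'pics/{n}0.png',d['pixels'][:,:,::-1]);print(n,d['mtx'],d['world_from_camera'])
E
```

```text
pics
0.0 [ 280.43906437 -557.58702307  209.44943218] [[ 8.93456861e-01  4.49148202e-01 -8.54460272e-04]
 [ 4.49148946e-01 -8.93454054e-01  2.25322171e-03]
 [ 2.48609487e-04 -2.39693633e-03 -9.99997096e-01]] 18.700000000000003
top [[623.56757835   0.         315.95572967]
 [  0.         623.56757835 244.13473841]
 [  0.           0.           1.        ]] [[ 7.49520517e-04 -9.92090901e-01  1.25519253e-01  3.89406200e+02]
 [-9.99905477e-01  9.79688346e-04  1.37141476e-02  6.39349403e+01]
 [-1.37286508e-02 -1.25517668e-01 -9.91996391e-01  1.62975418e+03]
 [ 0.00000000e+00  0.00000000e+00  0.00000000e+00  1.00000000e+00]]
side [[510.54460218   0.         326.59175445]
 [  0.         510.54460218 237.36700288]
 [  0.           0.           1.        ]] [[-9.21161939e-01 -1.61023388e-01  3.54305166e-01  2.09960124e+02]
 [-3.89120070e-01  3.96982739e-01 -8.31258249e-01  9.72343002e+02]
 [-6.80101586e-03 -9.03590711e-01 -4.28342822e-01  5.68939006e+02]
 [ 0.00000000e+00  0.00000000e+00  0.00000000e+00  1.00000000e+00]]
```

View pics/top0.png

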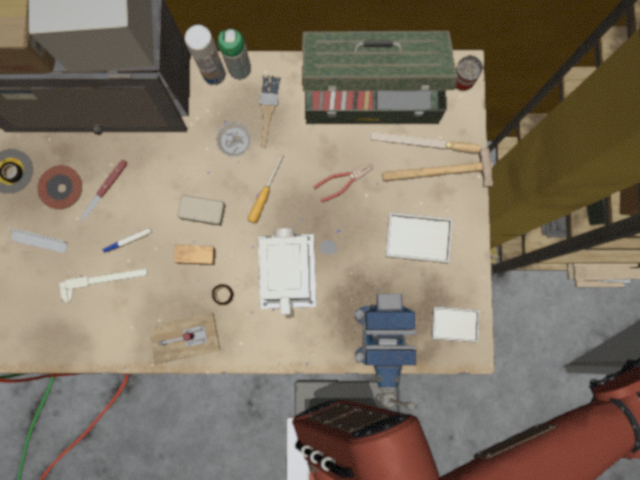

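View pics/side0.png

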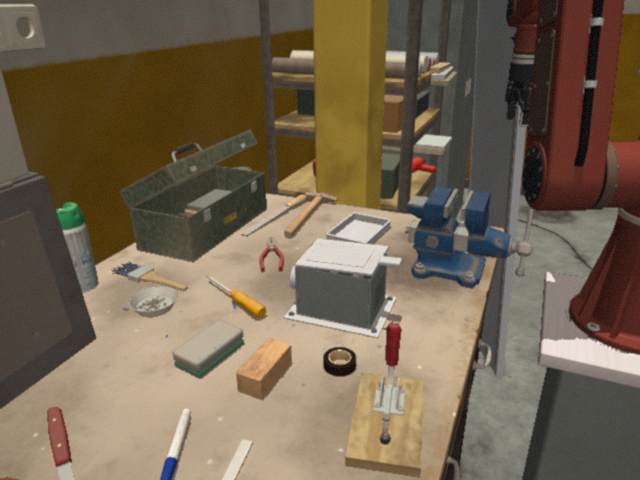

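The top view shows the housing at about (287,270), with its tongue at (286,305) pointing towards the robot. The side view shows the flap almost shut. There are two tray candidates, the larger at (419,238) and the smaller at (456,324). The larger one (about 62x45 px) fits the description. A vise stands at (388,325). I'll confirm the tray in a crop and measure.

```bash
cat > h.py <<'E'
import numpy as np,cv2
from rig import bot,imaging
def ray(d,uv):
    T=d['world_from_camera'];r=T[:3,:3]@np.linalg.solve(d['mtx'],[uv[0],uv[1],1.]);return T[:3,3],r
def onplane(d,uv,z):
    o,r=ray(d,uv);return o+r*(z-o[2])/r[2]
def tri(pairs):
    A=0;b=0
    for d,uv in pairs:
        o,r=ray(d,uv);r=r/np.linalg.norm(r);P=np.eye(3)-np.outer(r,r);A=A+P;b=b+P@o
    return np.linalg.solve(A,b)
def proj(d,p):
    T=d['world_from_camera'];q=d['mtx']@(T[:3,:3].T@(np.asarray(p,float)-T[:3,3]));return q[:2]/q[2]
E
python3 - <<'E'
from h import *
d=imaging.snapshot('top');im=d['pixels'];hsv=cv2.cvtColor(im,cv2.COLOR_RGB2HSV)
m=((hsv[...,1]<40)&(hsv[...,2]>150)).astype(np.uint8)
for (x0,y0,x1,y1,z,n) in [(375,205,465,270,25,'tray'),(425,300,490,350,25,'small'),(245,220,330,320,50,'housing')]:
    k=np.zeros_like(m);k[y0:y1,x0:x1]=m[y0:y1,x0:x1]
    c=max(cv2.findContours(k,0,2)[0],key=cv2.contourArea)
    r=cv2.minAreaRect(c);B=cv2.boxPoints(r);P=np.array([onplane(d,b,z) for b in B])
    print(n,r,P.mean(0).round(1),P[:,:2].round().tolist(),np.linalg.norm(np.diff(P,axis=0),axis=1).round())
a=cv2.resize(im[215:325,235:335],None,fx=4,fy=4,interpolation=cv2.INTER_CUBIC)
b=cv2.resize(im[200:350,380:485],None,fx=3.6,fy=3.6,interpolation=cv2.INTER_CUBIC)
H=540;o=np.zeros((H,400+378,3),np.uint8);o[:440,:400]=a;o[:540,400:]=b[:540,:378]
cv2.imwrite('pics/crop1.png',o[:,:,::-1])
d=imaging.snapshot('side');s=cv2.resize(d['pixels'][225:340,280:420],None,fx=5,fy=5,interpolation=cv2.INTER_CUBIC)
cv2.imwrite('pics/crop2.png',s[:,:,::-1])
E
```

```text
tray ((418.9786376953125, 236.97418212890625), (65.75010681152344, 45.84020233154297), 5.440331935882568) [ 611.2 -180.9   25. ] [[560.0, -90.0], [679.0, -103.0], [663.0, -273.0], [543.0, -258.0]] [120. 171. 120.]
small ((456.08233642578125, 323.92938232421875), (47.24503707885742, 33.59306716918945), 4.39870548248291) [ 387.5 -270.7   25. ] [[350.0, -207.0], [434.0, -215.0], [425.0, -335.0], [341.0, -326.0]] [ 85. 120.  85.]
housing ((286.5591735839844, 270.9253845214844), (86.19386291503906, 58.37287902832031), 88.60282135009766) [521.7 160.5  50. ] [[630.0, 239.0], [633.0, 89.0], [414.0, 84.0], [410.0, 231.0]] [150. 220. 147.]
```

View pics/crop1.png

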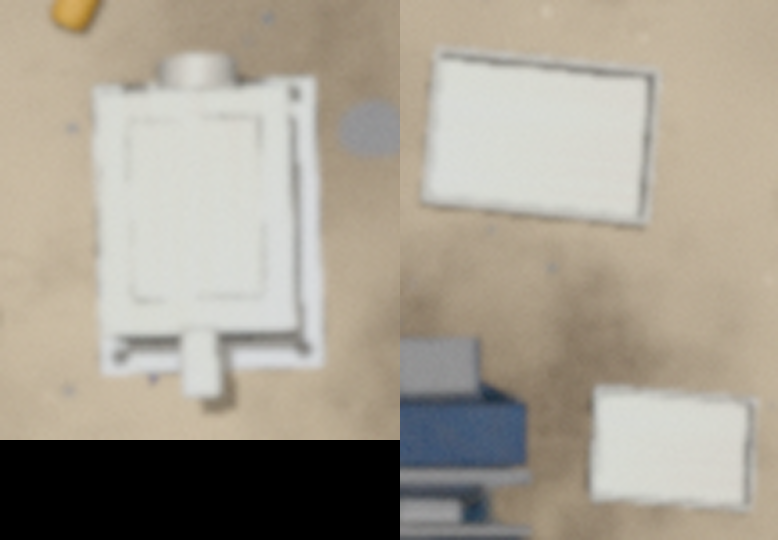

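View pics/crop2.png

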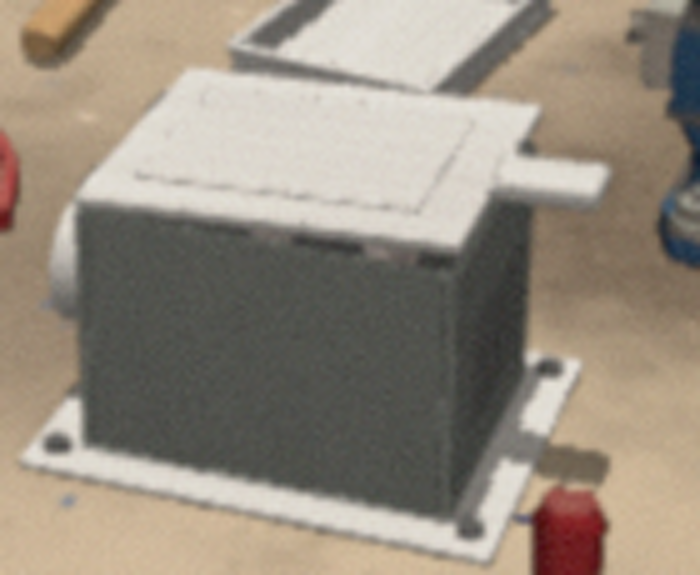

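The crops confirm the larger tray at top px (419,237). The housing flange corners in top px are (260.8,308.5), (315.8,306.5) and (314,234.2). The tongue end is at top px (285.5,314) and side px (401,261), and the flap is raised slightly.

```bash
python3 - <<'E'
from h import *
t=imaging.snapshot('top');s=imaging.snapshot('side')
P=[onplane(t,u,4) for u in [(260.75,308.5),(315.75,306.5),(314,234.25)]]
print('flange top',np.round(P,1).tolist(), np.linalg.norm(P[0]-P[1]),np.linalg.norm(P[1]-P[2]))
S=lambda x,y:(280+x/5,225+y/5)
Q=[onplane(s,S(*u),4) for u in [(22,460),(492,562),(580,362)]]
print('flange side',np.round(Q,1).tolist())
c=(P[0]+P[2])/2;c2=(Q[0]+Q[2])/2
v=P[1]-P[0];yaw=np.degrees(np.arctan2(v[0],-v[1]));w=P[2]-P[1];print(c,c2,yaw,np.degrees(np.arctan2(w[1],w[0])))
w=Q[0]-Q[1];print(np.degrees(np.arctan2(w[1],w[0])))
# tongue end (top edge: left,right), flap front corner left
C=lambda x,y:(235+x/4,215+y/4)
print('tongue endL',tri([(t,C(184,397)),(s,S(594,187))]),'R',tri([(t,C(221,396)),(s,S(611,166))]))
print('flap front-left',tri([(t,C(106,332)),(s,S(458,247))]),'FR',tri([(t,C(297,330)),(s,S(541,107))]),'rearL',tri([(t,C(95,88)),(s,S(80,203))]))
E
```

```text
flange top [[426.7, 229.7, 4.0], [432.0, 86.8, 4.0], [621.4, 91.6, 4.0]] 142.96672488593327 189.45686191590602
flange side [[612.6, 240.1, 4.0], [423.7, 233.2, 4.0], [431.6, 88.9, 4.0]]
[524.04942565 160.63748537   4.        ] [522.11269161 164.457251     4.        ] 2.0951222672161256 1.439403130784102
2.0794459990067495
tongue endL [410.31271751 168.23346007 129.60959568] R [410.43819494 146.08579992 127.48485572]
flap front-left [447.84783285 215.78402003 121.71971463] FR [450.38179777 100.80955708 123.61079807] rearL [595.50056996 224.05456925 113.74374422]
```

apply_moves([
  [60, 0, 0, -20, 0.144],
  [60, 0, 0, -20, 0.144],
  [60, 0, 0, -20, 0.144],
  [60, 9, -40, 0, 0],
  [60, 9, -40, 0, 0],
  [60, 9, -40, 0, 0],
  [60, 9, -40, 0, 0],
  [60, 9, -40, 0, 0],
])

```text
t: 1.3
tcp_pos: [319.1, -355.7, 270.8]
eef_rot: [[0.999, 0.034, 0.0], [0.034, -0.999, -0.0], [0.0, 0.0, -1.0]]
force: [1.2, 0.3, -0.3]
width: 0.697
grip_force: 0.0
```

apply_moves([
  [60, 9, -40, 0, 0],
  [60, 9, -40, 0, 0],
  [60, 9, -40, 0, 0],
  [60, 9, -40, 0, 0],
  [60, 9, -40, 0, 0],
  [60, 9, -40, 0, 0],
  [60, 9, -40, 0, 0],
  [60, 0, 0, 0, 0],
])

```text
t: 2.3
tcp_pos: [372.6, -73.0, 270.9]
eef_rot: [[0.999, 0.039, 0.001], [0.039, -0.999, 0.0], [0.001, -0.0, -1.0]]
force: [0.3, 0.2, 0.4]
width: 0.702
grip_force: 0.0
```

apply_moves([
  [60, 9, -38, -5, 0],
  [60, 9, -38, 0, 0],
  [60, 9, -38, 0, 0],
  [60, 9, -38, 0, 0],
  [60, 9, -38, 0, 0],
  [60, 9, -38, 0, 0],
  [60, 0, 0, 20, 0],
  [60, 0, 0, 20, 0],
])

```text
t: 3.3
tcp_pos: [419.4, 154.2, 235.5]
eef_rot: [[0.999, 0.034, 0.001], [0.034, -0.999, -0.001], [0.001, 0.001, -1.0]]
force: [-0.3, -0.8, 0.7]
width: 0.7
grip_force: 0.0
```

```bash
python3 - <<'E'
from h import *
w=imaging.snapshot('wrist');s=bot.observe();print(s['tcp_pos'],np.round(s['eef_rot'],3).tolist())
cv2.imwrite('pics/w1.png',w['pixels'][:,:,::-1])
print(proj(w,(410.4,157.2,128)),proj(w,(448,157.5,122)),proj(w,s['tcp_pos']),w['world_from_camera'][:3,3])
E
```

```text
[417.27844345 153.5687762  232.1586629 ] [[0.999, 0.034, -0.005], [0.034, -0.999, -0.002], [-0.005, 0.002, -1.0]]
[318.91583585 235.60196253] [320.2086271  181.31186091] [324.7582033  294.17374314] [501.40067943 156.89457356 398.76824057]
```

View pics/w1.png

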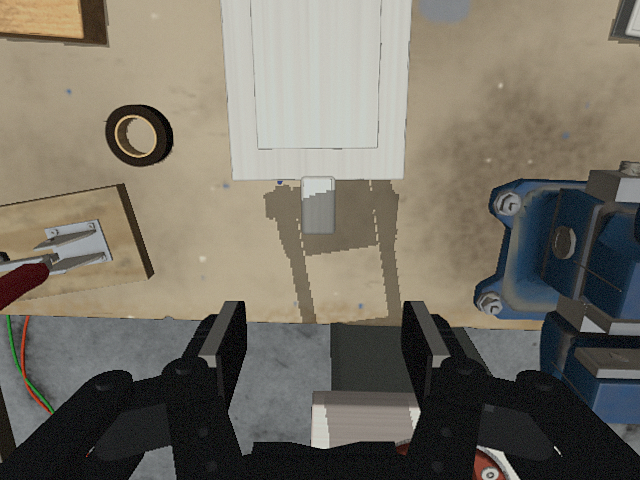

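The wrist view shows the tongue end at (318,235), within a pixel of the prediction, and the fingers straddle it. I'll lower and pinch.

apply_moves([
  [60, 0, -3, 33, 0],
  [60, 0, 0, 33, 0],
  [60, 0, 0, 33, 0],
  [60, 0, 0, 33, 0],
  [20, 0, 0, 0, 0],
  [20, 0, 0, 0, 0],
  [20, 0, 0, 0, 0],
  [20, 0, 0, 0, 0],
], squeeze=40)

```text
t: 4.35
tcp_pos: [419.8, 158.2, 105.3]
eef_rot: [[0.999, 0.034, 0.003], [0.034, -0.999, 0.001], [0.003, -0.001, -1.0]]
force: [-0.2, 2.6, 1.5]
width: 0.257
grip_force: 39.5
```

```bash
python3 - <<'E'
from h import *
s=bot.observe();print({k:np.round(s[k],2).tolist() for k in('t','tcp_pos','eef_rot','force','width','grip_force')})
# arc plan, R, from th0 -> 1.85 ; grasp point relative to hinge
R=180;a=4;th0=.05
f=lambda th:np.array([-R*np.cos(th)+a*np.sin(th),-(R*np.sin(th)+a*np.cos(th))]) # tool x, tool z(down)
T=np.linspace(th0,1.87,25);P=np.array([f(t) for t in T]);print(np.round(np.diff(P,axis=0),1).tolist(),np.round(P[-1]-P[0]))
E
```

```text
{'t': 4.35, 'tcp_pos': [419.76, 158.17, 105.32], 'eef_rot': [[1.0, 0.03, 0.0], [0.03, -1.0, 0.0], [0.0, -0.0, -1.0]], 'force': [-0.23, 2.63, 1.5], 'width': 0.26, 'grip_force': 39.5}
[[1.5, -13.6], [2.5, -13.4], [3.5, -13.2], [4.5, -12.9], [5.5, -12.5], [6.4, -12.0], [7.3, -11.5], [8.2, -10.9], [9.0, -10.3], [9.7, -9.6], [10.4, -8.8], [11.1, -8.0], [11.6, -7.1], [12.1, -6.2], [12.6, -5.3], [12.9, -4.3], [13.2, -3.3], [13.4, -2.3], [13.6, -1.3], [13.6, -0.3], [13.6, 0.8], [13.5, 1.8], [13.4, 2.8], [13.1, 3.8]] [ 236. -158.]
```

apply_moves([
  [20, 1.5, 0, -13.6, 0],
  [20, 2.5, 0, -13.4, 0],
  [20, 3.5, 0, -13.2, 0],
  [20, 4.5, 0, -13, 0],
  [20, 5.5, 0, -12.5, 0],
  [20, 6.5, 0, -12, 0],
  [20, 7.5, 0, -11.5, 0],
  [20, 8, 0, -11, 0],
])

```text
t: 5.35
tcp_pos: [459.3, 159.7, 204.6]
eef_rot: [[0.999, 0.033, 0.003], [0.033, -0.999, 0.002], [0.003, -0.002, -1.0]]
force: [5.2, 3.8, -8.5]
width: 0.242
grip_force: 36.0
```

apply_moves([
  [20, 9, 0, -10.3, 0],
  [20, 9.7, 0, -9.6, 0],
  [20, 10.4, 0, -8.8, 0],
  [20, 11, 0, -8, 0],
  [20, 11.6, 0, -7, 0],
  [20, 12, 0, -6.2, 0],
  [20, 12.6, 0, -5.3, 0],
  [20, 13, 0, -4.3, 0],
])

```text
t: 6.35
tcp_pos: [547.1, 163.2, 265.8]
eef_rot: [[0.999, 0.034, -0.002], [0.034, -0.999, 0.002], [-0.002, -0.002, -1.0]]
force: [-2.5, 5.5, 1.7]
width: 0.238
grip_force: 28.7
```

apply_moves([
  [20, 13.2, 0, -3.3, 0],
  [20, 13.4, 0, -2.3, 0],
  [20, 13.6, 0, -1.3, 0],
  [20, 13.6, 0, -0.3, 0],
  [20, 13.6, 0, 0.8, 0],
  [20, 13.5, 0, 1.8, 0],
  [20, 13.4, 0, 2.8, 0],
  [20, 13, 0, 3.8, 0],
])

```text
t: 7.35
tcp_pos: [658.0, 167.7, 268.1]
eef_rot: [[0.999, 0.035, 0.01], [0.035, -0.999, 0.004], [0.01, -0.004, -1.0]]
force: [1.2, 5.4, 8.9]
width: 0.24
grip_force: 23.5
```

```bash
python3 - <<'E'
from h import *
s=bot.observe();print({k:np.round(s[k],2).tolist() for k in('t','tcp_pos','force','width','grip_force')})
a=imaging.snapshot('side')['pixels'];b=imaging.snapshot('top')['pixels']
o=np.hstack([cv2.resize(a[150:350,260:440],None,fx=2,fy=2),cv2.resize(b[170:370,220:400],None,fx=2,fy=2)])
cv2.imwrite('pics/s2.png',o[:,:,::-1])
E
```

```text
{'t': 7.35, 'tcp_pos': [658.04, 167.67, 268.09], 'force': [1.18, 5.37, 8.86], 'width': 0.24, 'grip_force': 23.51}
```

View pics/s2.png

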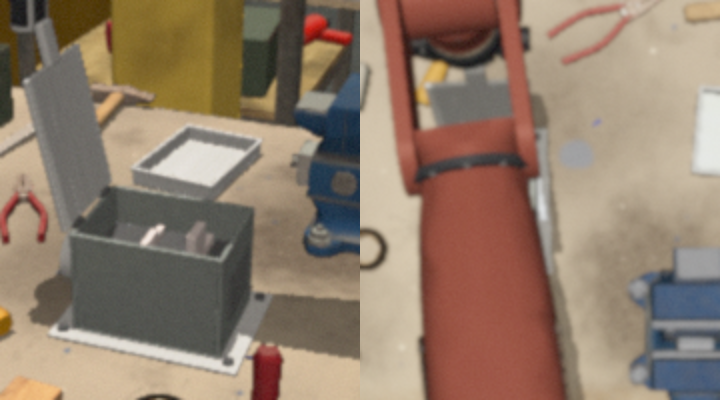

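The flap is open past upright. In the side crop the tall tab shows at (200,235), on the front side. The low ridge of the blanking plate is at (152,232), behind it. So the filter plate is in the front slot. I'll release, retreat up and back, and turn.

apply_moves([
  [60, 0, 0, 0, 0],
  [60, 0, 0, 0, 0],
  [60, 0, 0, -25, 0],
  [60, 0, 0, -40, 0],
  [60, -42, 0, 0, 0],
  [60, -42, 0, 0, 0],
  [60, -42, 0, 0, 0],
  [60, -42, 0, 0, 0],
])

```text
t: 8.45
tcp_pos: [484.8, 158.9, 325.9]
eef_rot: [[0.999, 0.033, -0.002], [0.033, -0.999, -0.002], [-0.002, 0.002, -1.0]]
force: [-0.3, -0.6, 0.4]
width: 0.7
grip_force: 0.0
```

apply_moves([
  [60, 0, 0, 0, -0.175],
  [60, 0, 0, 0, -0.175],
  [60, 0, 0, 0, -0.175],
  [60, 0, 0, 0, -0.175],
  [60, 0, 0, 0, -0.175],
  [60, 0, 0, 0, -0.175],
  [60, 0, 0, 0, -0.175],
  [60, 0, 0, 0, -0.175],
])

```text
t: 9.45
tcp_pos: [486.1, 158.9, 326.0]
eef_rot: [[0.131, 0.991, -0.002], [0.991, -0.131, -0.002], [-0.002, -0.001, -1.0]]
force: [-0.6, -0.5, -0.0]
width: 0.702
grip_force: 0.0
```

apply_moves([
  [30, 0, 0, 0, -0.17],
  [30, 0, 0, 35, 0],
  [30, 0, 0, 35, 0],
  [30, 0, 0, 0, 0],
  [30, 0, 0, 0, 0],
])

```text
t: 10.07
tcp_pos: [487.1, 159.6, 257.6]
eef_rot: [[-0.033, 0.999, 0.001], [0.999, 0.033, -0.0], [-0.0, 0.001, -1.0]]
force: [0.9, 0.5, 0.2]
width: 0.349
grip_force: 0.0
```

```bash
python3 - <<'E'
from h import *
w=imaging.snapshot('wrist');s=bot.observe();print(s['t'],s['tcp_pos'],np.round(s['eef_rot'],3).tolist(),s['force'],s['width'])
cv2.imwrite('pics/w2.png',w['pixels'][:,:,::-1])
print(proj(w,(491,161,106)),proj(w,(543,163,82)),proj(w,s['tcp_pos']),w['world_from_camera'][:3,3])
E
```

```text
10.125 [487.6762703  159.84521727 258.35839206] [[-0.033, 0.999, 0.003], [0.999, 0.033, 0.0], [-0.0, 0.003, -1.0]] [-0.45533052 -0.50347604 -0.06710033] 0.35132016413710365
[327.35336439 204.66246454] [387.78361414 197.39112999] [322.97686269 291.45404579] [485.26910917 240.65852462 420.71566432]
```

View pics/w2.png

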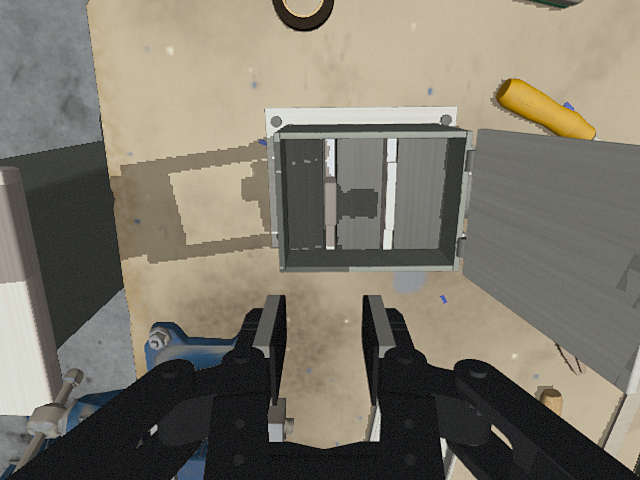

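The wrist view shows the filter tab at about (331,202) in the front slot and the blanking plate's ridge at (391,195). I'll refine the tab's edges from a row profile.

```bash
python3 - <<'E'
from h import *
w=imaging.snapshot('wrist');g=w['pixels'].astype(int)
print(g[190:196,315:345].mean(0).round().astype(int).tolist())
print(g[165:240:3,328:334].mean(1).round().astype(int).tolist())
for u in[(326,202),(336,202),(331,177),(331,227)]: print(onplane(w,u,106).round(1))
print(bot.observe()['tcp_pos'])
c=w['pixels'][130:260,270:420];cv2.imwrite('pics/w3.png',cv2.resize(c,None,fx=4,fy=4,interpolation=cv2.INTER_NEAREST)[:,:,::-1])
E
```

```text
[[71, 71, 66], [70, 72, 68], [72, 72, 68], [72, 71, 70], [72, 74, 70], [74, 74, 70], [64, 64, 60], [76, 80, 74], [111, 106, 100], [148, 140, 131], [164, 155, 147], [164, 155, 148], [162, 155, 146], [162, 153, 145], [161, 152, 145], [159, 151, 143], [159, 152, 144], [160, 152, 144], [161, 153, 145], [150, 142, 134], [88, 84, 78], [63, 63, 60], [70, 70, 68], [72, 73, 69], [73, 73, 69], [79, 78, 76], [79, 78, 76], [98, 97, 93], [100, 101, 96], [101, 101, 94]]
[[210, 215, 216], [209, 214, 215], [211, 216, 216], [190, 189, 186], [91, 86, 80], [103, 96, 90], [150, 142, 134], [160, 152, 144], [160, 151, 144], [160, 152, 144], [160, 153, 144], [159, 151, 144], [158, 150, 141], [159, 150, 142], [158, 150, 142], [159, 151, 143], [157, 148, 140], [156, 148, 141], [156, 148, 139], [157, 150, 141], [142, 136, 127], [154, 148, 140], [154, 146, 139], [153, 146, 138], [155, 146, 138]]
[490.7 163.2 106. ]
[498.7 163.5 106. ]
[493.9 183.5 106. ]
[495.5 142.4 106. ]
[487.92198486 159.97785433 258.69658731]
```

View pics/w3.png

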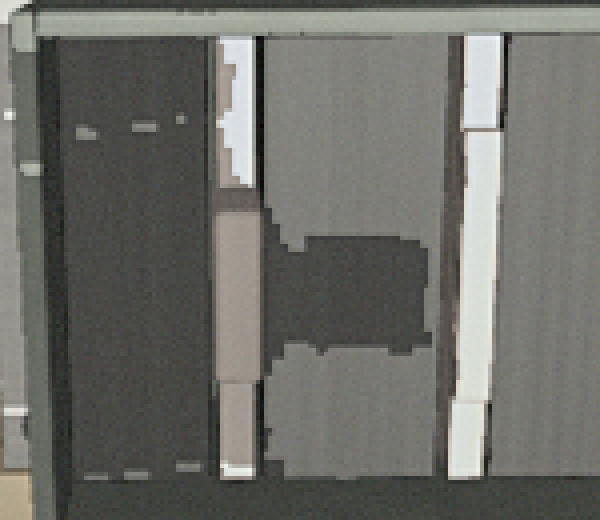

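apply_moves([
  [30, 2.4, 5.5, 30, 0],
  [30, 0, 0, 35, 0],
  [30, 0, 0, 35, 0],
  [30, 0, 0, 35, 0],
  [30, 0, 0, 25, 0],
  [30, 0, 0, 12, 0],
  [30, 0, 0, 8, 0],
  [30, 0, 0, 0, 0],
])

```text
t: 11.18
tcp_pos: [492.7, 162.6, 77.1]
eef_rot: [[-0.033, 0.999, 0.001], [0.999, 0.033, 0.0], [0.0, 0.001, -1.0]]
force: [1.6, 0.2, -0.1]
width: 0.354
grip_force: 0.0
```

apply_moves([
  [4, 0, 0, 0, 0],
  [4, 0, 0, 0, 0],
  [4, 0, 0, 0, 0],
  [4, 0, 0, 0, 0],
], squeeze=50)

```text
t: 11.68
tcp_pos: [493.3, 162.8, 77.8]
eef_rot: [[-0.033, 0.999, 0.003], [0.999, 0.033, 0.001], [0.0, 0.003, -1.0]]
force: [-0.3, 0.0, 5.6]
width: 0.095
grip_force: 50.9
```

apply_moves([
  [4, 0, 0, -10, 0],
  [4, 0, 0, -15, 0],
  [4, 0, 0, -20, 0],
  [4, 0, 0, -20, 0],
  [4, 0, 0, -20, 0],
  [4, 0, 0, -20, 0],
  [4, 0, 0, -20, 0],
  [4, 0, 0, -20, 0],
])

```text
t: 12.68
tcp_pos: [491.5, 162.5, 222.6]
eef_rot: [[-0.033, 0.999, -0.001], [0.999, 0.033, -0.0], [-0.0, -0.001, -1.0]]
force: [-0.4, 0.3, -0.7]
width: 0.102
grip_force: 50.0
```

apply_moves([
  [4, 0, 0, -20, 0],
  [4, 0, 0, -20, 0],
  [4, 0, 0, 0, 0],
  [4, 0, 0, 0, 0],
  [4, 0, 0, 0, 0.065],
  [4, 0, 0, 0, 0.065],
  [4, 0, 0, 0, 0],
])

```text
t: 13.55
tcp_pos: [491.1, 162.3, 260.0]
eef_rot: [[0.096, 0.995, -0.003], [0.995, -0.096, -0.001], [-0.001, -0.003, -1.0]]
force: [-0.0, 1.0, -0.5]
width: 0.097
grip_force: 50.0
```

apply_moves([
  [4, -20, 8, 0, 0],
  [4, -30, 13, 0, 0],
  [4, -30, 14, 0, 0],
  [4, -30, 14, 0, 0],
  [4, -30, 14, 0, 0],
  [4, -30, 14, 0, 0],
  [4, -30, 14, 0, 0],
  [4, -30, 14, 0, 0],
])

```text
t: 14.55
tcp_pos: [574.1, -77.5, 260.5]
eef_rot: [[0.096, 0.995, -0.002], [0.995, -0.096, 0.001], [0.0, -0.002, -1.0]]
force: [0.7, 0.2, -1.5]
width: 0.094
grip_force: 50.0
```

apply_moves([
  [4, -30, 14, 0, 0],
  [4, -30, 14, 0, 0],
  [4, -25, 12, 0, 0],
  [4, -15, 7, 0, 0],
  [4, 0, 0, 20, 0],
  [4, 0, 0, 20, 0],
  [4, 0, 0, 10, 0],
  [4, 0, 0, 0, 0],
])

```text
t: 15.55
tcp_pos: [610.1, -179.3, 209.3]
eef_rot: [[0.096, 0.995, -0.004], [0.995, -0.096, 0.002], [0.001, -0.004, -1.0]]
force: [0.1, -0.9, -1.5]
width: 0.094
grip_force: 50.0
```

```bash
python3 - <<'E'
from h import *
s=bot.observe();print({k:np.round(s[k],2).tolist() for k in('t','tcp_pos','eef_rot','force','width','grip_force')})
a=imaging.snapshot('side')['pixels'];b=imaging.snapshot('wrist')['pixels']
o=np.hstack([cv2.resize(a[80:380,240:480],None,fx=1.6,fy=1.6),cv2.resize(b,None,fx=.62,fy=1)])[:, :800]
cv2.imwrite('pics/f.png',o[:,:,::-1])
E
```

```text
{'t': 15.55, 'tcp_pos': [610.13, -179.32, 209.26], 'eef_rot': [[0.1, 1.0, -0.0], [1.0, -0.1, 0.0], [0.0, -0.0, -1.0]], 'force': [0.15, -0.86, -1.45], 'width': 0.09, 'grip_force': 50.03}
```

View pics/f.png

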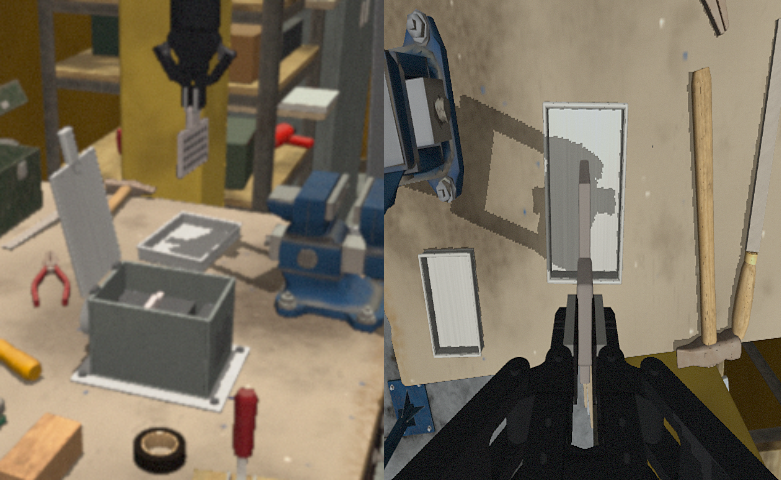

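The perforated plate hangs upright at (192,148) in the left half. It lines up with the large tray, seen at (585,190) in the right half. The flap is open, and the blanking plate is still in its slot at (152,300).

apply_moves([
  [4, 0, 0, 0, 0],
  [4, 0, 0, 0, 0],
  [4, 0, 0, 0, 0],
  [4, 0, 0, 0, 0],
])

```text
t: 16.15
tcp_pos: [611.5, -180.7, 211.7]
eef_rot: [[0.097, 0.995, 0.0], [0.995, -0.097, -0.0], [-0.0, 0.0, -1.0]]
force: [-0.8, -0.1, -0.9]
width: 0.096
grip_force: 50.0
```

```bash
python3 -c "
from rig import bot
print(bot.finish_job())"
```

```text
the job is handed in; nothing more can be done
None
```

I handed the job in at about 16 s with the flap open past upright, the filter plate held upright and lengthwise about 140 mm above the bench over the large tray, and the blanking plate still in its slot; the hand-in returned no verdict.

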